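Load a steel fitting on the indexing slide and hold it at the detent

TASK

Take the fitting with a round spigot on both ends out of the crate and lay it in the two V-saddles of the indexing slide's carriage. Let go of it, then take the carriage by its black upright handle and slide it along the rail, away from the end it starts at, until you feel the spring ball click into its notch; do not run it into the far end stop. Finish there still gripping the handle, keeping the carriage in the notch, and leave the spray can, the roll of tape and the screwdriver where they stand.

Things in the scene. Friction and masses are not known exactly. Their poses are not given: they have to be found in the camera images.
- fitting_center (a point): Centre of the steel fitting to load (0.25 to 0.45 kg): square middle 30 x 30 mm, 44 mm long, with a round spigot 20 mm in diameter and 30 mm long on BOTH ends, 104 mm in all along its own y axis. It lies flat on the crate floor, this point 15 mm above that floor. It can be gripped across the 30 mm middle (its own x).
- crate: Green open crate, fixed, 310 (x) x 200 (y) x 55 mm high, walls and floor 5 mm; origin at the centre of its underside, on the bench. Three steel pieces of the same 30 mm square section lie along its y, 85 mm apart in a row along x, in any order: the fitting, one with a spigot on one end only, a plain block; also a nut and a bolt. Crate and slide may swap sides.
- slide_base: Fixed base of the indexing slide, 90 (x) x 300 (y) mm, rail along its own y, a 34 mm high stop block at each end; origin at the centre of its underside, on the bench. The carriage slides towards +y of this frame. A spring ball under it rubs on a steel strip with one notch, which lies anywhere from 75 to 115 mm of travel: find it by feel.
- carriage: The sliding carriage with its saddles and handle, axes as slide_base; origin at the middle of the underside of its 76 x 130 mm deck. Its y in slide_base is -0.07 m against the near stop (travel 0) and +0.07 m against the far stop (travel 140 mm). Starts at 0 to 30 mm of travel. Sliding takes 3 to 6 N; the ball pulls it into the notch over the last 5 mm, then it resists like a stop up to about 15 N before climbing out.
- plunger (a joint): Drop of the spring ball, m (its steel cap on the deck between handle and saddle sinks with it): about 0.0005 while it rubs on the flat strip, about 0.0035 when it sits in the notch.
- cradle (a point): Where the fitting's centre is when it rests in the saddles; moves with the carriage; axes as slide_base. The two 90 degree V-saddles (8 mm thick, 48 mm wide at the mouth) stand 30 mm either side along y, 52 mm apart inside: the square middle hangs between them, spigots in the Vs. Saddle tips are 10 mm above this point; the deck, 76 mm wide, is 30 mm below it, 34 mm above the bench.
- handle_grip (a point): Point to grip on the carriage's black upright handle, a square post 24 (x) x 22 (y) mm, 58 mm tall on the deck; the point is on its axis, 16 mm below its top, 76 mm above the bench. Axes as slide_base. It stands 70 mm behind the cradle point (towards -y).
- spray_can: Bystander: white spray can, 52 mm diameter, 170 mm tall, standing on the bench; origin at its base.
- tape_roll: Bystander: black roll of tape, 90 mm diameter, 24 mm tall, flat on the bench; origin at the centre of its underside.
- screwdriver: Bystander: screwdriver lying on the bench along its own x; origin at its middle, on the bench.
- fitting: The same fitting; origin at the centre of its underside, 15 mm under fitting_center; axes the same.
Mind the look-alikes: they are no part of the job. Leave any turquoise or yellow look-alike of the fitting alone.

How it is judged:
By the outcome, as a careful person would: the job done as asked, in the order asked, and still so for the second after the job is handed in, while the arm keeps its last pose, push and grip.
It also fails if it takes over 45 s, if anything falls off the work surface, if the arm or the gripper's body presses on something with over 40 N, if the wrist force passes 120 N, or if a joint passes its speed limit or range.

ROBOT

A 6-joint arm with a two-finger parallel gripper is mounted at the origin on the work surface. World frame = base frame: x ahead of the robot, y to its left, z up, the work surface at z = 0. Lengths are in m, angles in rad, forces in N, time in s.
With the tool pointing down it reaches from about 0.325 to 0.9 m from the base axis. Payload 6.1 kg.
Tool frame: the origin (TCP) lies at the very end of the fingers, on their centre line; the grasp point (between the pads) lies 19 mm behind it; z points along the fingers, y is the line along which they close (so a half turn about z gives the same grasp; the last joint's range is limited). The gripper opens to 85 mm and grips with 20 to 120 N. Pads are 22 mm wide; open, the fingers measure 114 mm over their backs; the gripper's body (76 mm by 85 mm) begins 54 mm behind the grasp point. The pads swing forward as they close: fully open they stand 13 mm farther back than shut.
Start: joints at [1.145, 0.22, 1.526, -0, 1.395, -0.126], TCP at [0.185, 0.597, 0.231] pointing down, gripper open.
Joint ranges: [-2.98, 2.98], [-0.91, 2.08], [0.09, 2.57], [-1.24, 4.39], [0.2, 2.65], [-2.68, 2.68]. Speed limits (rad/s): [2.57, 2.57, 3.01, 3.14, 3.14, 3.14].

INTERFACE

Orientations are given as a 3x3 rotation matrix whose columns are the frame's x, y, z axes.
In Python, from rig import r, capture, camera_params gives the robot as it stands.
- The arm moves only by the tool send_rows, never from a script. Its argument "steps" is one flat list of numbers, 7 for each row, row after row: the gripper command: -1 is shut, 1 is fully open, values between are in proportion, then the shift along the tool's x, y, z each as a share of 0.4 m, from -1 to 1, then the turn, a rotation vector about the tool's x, y, z each as a share of pi/2 rad, from -1 to 1. A call has 1 to 8 rows; each row is the pose to reach, as a shift and turn from the pose commanded when the call began, along the tool's axes at that moment; what a row does not reach only later rows make up. A row lasts 1/12 s, in which the tool goes at most 41.7 mm and 7.16 degrees, less where a joint would pass 70% of its speed; a pose out of reach is approached as far as the arm can. A call with a number of a shift or a turn outside -1 to 1 is refused whole. A call with a gripper value outside its range is refused whole. The fingers move at their own pace and stop on an object; "force" is the grip in N (left out, the last holds). Time passes only in rows, so rows that repeat a pose let the fingers close. It gives the time, the measured TCP pose, the force, the opening and the grip force at its end, in the units of the state.
- r.observe(): the state, without advancing time (a new reading comes with each control period).
- capture(name): name is "scene" or "top" or "wrist"; returns the picture (400x640x3 uint8, red, green, blue); there is no depth.
- camera_params(name): a dict with "K" (3x3 intrinsics, pixels), "dist_coeffs" ([k1, k2, p1, p2, k3] as OpenCV has them; the pictures are not rectified), "rvec" (rotation vector, rad) and "tvec" (3), from world to camera coordinates, as OpenCV has them. Camera axes: x right, y down, z forward; pixel columns grow to the right and rows downward; lengths in m; the calibration is good to about 2 mm. A picture is of the moment at which its call begins: read the wrist's pose just before it. camera_params takes no time and is no camera call; for the wrist camera it gives the pose at the moment of the call.
- r.sign_off(): hands the job in; it is judged then, once.
The state is a dict: "time_s": time; "q": joint angles; "dq": joint speeds; "effort": joint torques, N m; "tcp_pos": TCP position; "orientation": TCP orientation; "ft_force": force on the tool from outside, world axes, zero at the start; "wrist_torque": the same for the moment, N m; "gripper_width": opening from 0.0 (shut) to 1.0 (fully open); "finger_force": force on a finger pad.
Only numpy, scipy, OpenCV 4.12 (cv2) and the standard library are available. Lean on these libraries where they do the work, as an engineer would, in place of code of your own. Each camera call takes 0.05 s, during which the arm holds its last target. There are 200 camera calls.

## Working session

There is one attempt and no reset: what is moved stays moved. The work goes in short steps, Python scripts to look and compute and a tool call to move; the robot and the scene stay as the last step left them, time stands still between calls to the robot, and variables do not carry over. Pictures are saved under pics/ and viewed, at most 10 in all, crops included, and the job is handed in when it is done.

Besides the shell and the picture viewer there is one more tool, called as a command line: name --argument value ..., lists and objects as JSON in quotes. send_rows: Moves the arm, as the interface text tells. Its arguments: {"type":"object","properties":{"steps":{"type":"array","items":{"type":"number","minimum":-1,"maximum":1}},"force":{"type":"number"}},"required":["steps"]}

```bash
ls; mkdir -p pics
cat > h.py <<'E'
import numpy as np, cv2
from rig import r, capture, camera_params
def ray(P,uv):
    R=cv2.Rodrigues(np.array(P["rvec"],float))[0]; t=np.array(P["tvec"],float).ravel()
    n=cv2.undistortPoints(np.array(uv,float).reshape(-1,1,2),np.array(P["K"],float),np.array(P["dist_coeffs"],float)).reshape(-1,2)
    d=np.c_[n,np.ones(len(n))]@R
    return -R.T@t,d
def onz(P,uv,z):
    o,d=ray(P,uv); return o+d*((z-o[2])/d[:,2])[:,None]
def proj(P,X):
    return cv2.projectPoints(np.array(X,float).reshape(-1,1,3),np.array(P["rvec"],float),np.array(P["tvec"],float),np.array(P["K"],float),np.array(P["dist_coeffs"],float))[0].reshape(-1,2)
E
python3 - <<'E'
from h import *
import pickle
for n in("top","scene"):
    im=capture(n);P=camera_params(n)
    cv2.imwrite(f"pics/{n}0.png",cv2.cvtColor(im,cv2.COLOR_RGB2BGR)); pickle.dump(P,open(n+".pkl","wb"))
    print(n,onz(P,[[0,0],[639,0],[639,399],[0,399],[320,200]],0).round(3).tolist(), ray(P,[[0,0]])[0])
print(r.observe())
E
```

```text
pics
top [[1.166, 0.97, 0.0], [1.203, -1.113, 0.0], [-0.025, -0.955, 0.0], [-0.038, 0.79, 0.0], [0.52, -0.072, 0.0]] [ 0.30426878 -0.06577339  1.16574788]
scene [[-0.837, -3.218, 0.0], [-2.713, 0.996, 0.0], [0.775, 0.71, 0.0], [1.267, -0.38, 0.0], [0.447, -0.093, 0.0]] [1.4649898  0.36837801 0.8193278 ]
{'time_s': 0.1, 'q': array([ 1.14490170e+00,  2.21133733e-01,  1.52748154e+00, -1.45830703e-05,
        1.39472101e+00, -1.26132110e-01]), 'dq': array([ 0.00061525, -0.00121346, -0.0044997 , -0.00058678,  0.00139123,
       -0.00141326]), 'effort': array([ 1.29917153e-03, -4.98248684e+01, -3.90549195e+01, -2.75964721e-04,
        5.66878414e-03, -3.90171112e-05]), 'tcp_pos': array([0.18435979, 0.59662253, 0.23032505]), 'orientation': array([[-9.55407329e-01,  2.95290257e-01, -7.07279371e-04],
       [ 2.95291033e-01,  9.55406021e-01, -1.59379936e-03],
       [ 2.05105547e-04, -1.73158085e-03, -9.99998480e-01]]), 'ft_force': array([-0.20368317,  0.49163682, -0.10151703]), 'wrist_torque': array([-0.02102732,  0.02234957, -0.06418825]), 'finger_force': 0.0, 'gripper_width': 1.0002179392061712}
```

View pics/top0.png

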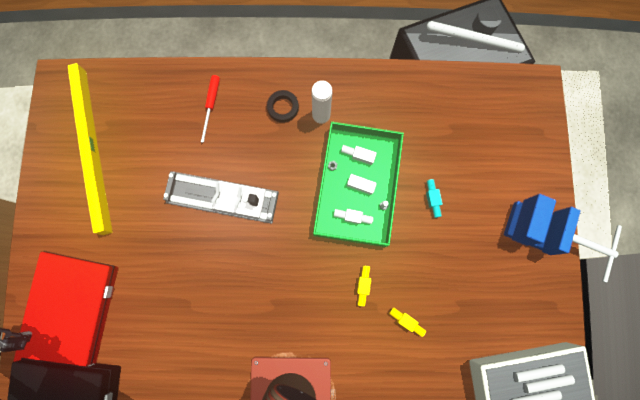

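View pics/scene0.png

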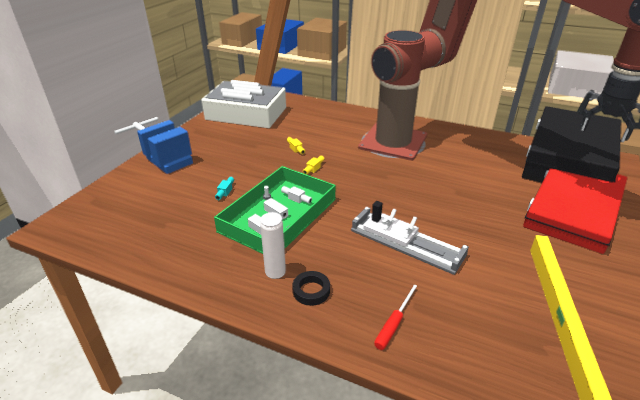

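The top view shows three steel candidates in the crate. The piece at (360,155) has a spigot on its left end only, (362,184) is a plain block, and (353,217) has a spigot on both ends, so it fits the description. The slide is at about (221,196) with its handle near (253,200) at the right end, so it slides to image left. I'll confirm with an enlarged crop and measure.

Run:
```python
from h import *
import pickle
im=cv2.imread("pics/top0.png");P=pickle.load(open("top.pkl","rb"))
cv2.imwrite("pics/crop.png",cv2.resize(im[115:255,155:415],None,fx=3,fy=3,interpolation=cv2.INTER_CUBIC))
hsv=cv2.cvtColor(im,cv2.COLOR_BGR2HSV)
g=cv2.inRange(hsv,(50,120,40),(75,255,255))
cs,_=cv2.findContours(g,cv2.RETR_EXTERNAL,cv2.CHAIN_APPROX_NONE)
c=max(cs,key=cv2.contourArea); print("crate",cv2.minAreaRect(c))
q=cv2.boxPoints(cv2.minAreaRect(c)); print(onz(P,q,.055).round(4).tolist())
ins=np.zeros_like(g); cv2.drawContours(ins,[c],-1,255,-1)
s=cv2.inRange(hsv,(0,0,120),(179,90,255))&cv2.erode(ins,np.ones((5,5)))
n,l,st,ce=cv2.connectedComponentsWithStats(s)
for i in range(1,n):
    if st[i,4]>30:
        p=np.argwhere(l==i)[:,::-1].astype(np.float32)
        w=onz(P,p,.03)[:,:2].astype(np.float32); rc=cv2.minAreaRect(w)
        print("steel",ce[i].round(1),st[i,4],"world",np.round(rc[0],4),np.round(rc[1],4),rc[2])
# slide: low-saturation region
s=cv2.inRange(hsv,(0,0,60),(179,70,255)); s[:, :150]=0; s[:,290:]=0; s[:150]=0; s[240:]=0
n,l,st,ce=cv2.connectedComponentsWithStats(s); i=1+np.argmax(st[1:,4])
p=np.argwhere(l==i)[:,::-1].astype(np.float32)
rc=cv2.minAreaRect(onz(P,p,.034)[:,:2].astype(np.float32)); print("slide z.034",ce[i],rc)
rc=cv2.minAreaRect(onz(P,p,.0)[:,:2].astype(np.float32)); print("slide z0",rc)
d=cv2.inRange(hsv,(0,0,0),(179,255,45))[180:220,235:275]
n,l,st,ce=cv2.connectedComponentsWithStats(d)
for i in range(1,n):
    if st[i,4]>5: print("dark",ce[i]+[235,180],st[i])
```

```text
crate ((359.163818359375, 183.91876220703125), (76.99996185302734, 115.49993896484375), 8.61564826965332)
[[0.4174, -0.0531, 0.055], [0.7285, -0.0957, 0.055], [0.6992, -0.3026, 0.055], [0.3896, -0.25, 0.055]]
steel [359.8 153.6] 399 world [ 0.647  -0.1743] [0.0953 0.0379] 71.664794921875
steel [332.1 165.2] 57 world [ 0.6107 -0.1033] [0.0253 0.0218] 0.22258533537387848
steel [361.2 183.7] 372 world [ 0.561  -0.1827] [0.076  0.0368] 70.61399841308594
steel [384.  204.7] 60 world [ 0.5033 -0.2435] [0.0218 0.0217] 0.706203281879425
steel [353.2 215.9] 395 world [ 0.4733 -0.161 ] [0.1061 0.0344] 79.22396087646484
slide z.034 [220.72395689 196.71041724] ((0.5206673741340637, 0.19683735072612762), (0.3025234639644623, 0.08933468163013458), 79.94256591796875)
slide z0 ((0.5271685123443604, 0.20472678542137146), (0.31161198019981384, 0.0920184999704361), 79.94258117675781)
```

View pics/crop.png

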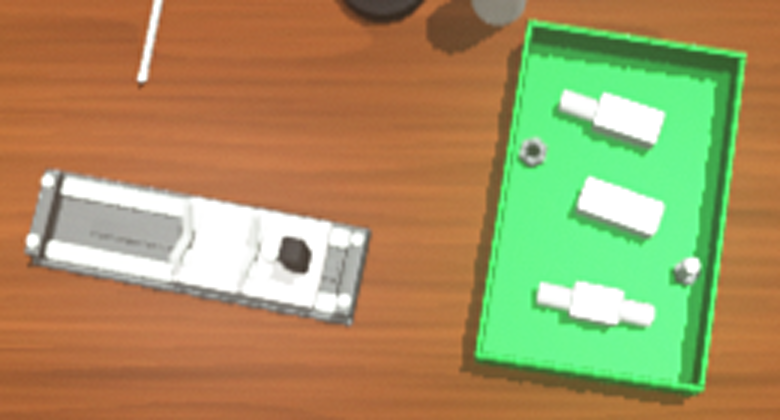

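The crop confirms it: only the piece at crop (597,303), full-image (354,216), has a spigot at both ends. The slide's handle is at crop (293,255) and its saddles at about x=183 and 252. I'll move towards them and look with the wrist camera over the slide on the way.

send_rows --steps '[1,-0.84,-0.73,-0.05,0,0,0.92,1,-0.84,-0.73,-0.05,0,0,0.92,1,-0.84,-0.73,-0.05,0,0,0.92,1,-0.84,-0.73,-0.05,0,0,0.92,1,-0.84,-0.73,-0.05,0,0,0.92,1,-0.84,-0.73,-0.05,0,0,0.92,1,-0.84,-0.73,-0.05,0,0,0.92,1,-0.84,-0.73,-0.05,0,0,0.92]'

```text
time_s: 0.77
tcp_pos: [0.3605, 0.3123, 0.2461]
orientation: [[-0.262, 0.965, -0.0], [0.965, 0.262, -0.0], [-0.0, -0.0, -1.0]]
ft_force: [0.2, -0.4, 0.6]
gripper_width: 1.004
finger_force: 0.0
```

```bash
cat >> h.py <<'E'
def delta(pos,yaw_y,tilt=True):
    "shares to reach TCP pos, pointing down, tool y at world angle yaw_y deg"
    from scipy.spatial.transform import Rotation as Ro
    s=r.observe(); R=np.array(s["orientation"]); a=np.radians(yaw_y)
    y=np.array([np.cos(a),np.sin(a),0]); z=np.array([0,0,-1.]); T=np.c_[np.cross(y,z),y,z]
    print("t",round(s["time_s"],2),"tcp",np.round(s["tcp_pos"],4),"yaw",np.degrees(np.arctan2(R[1,1],R[0,1])).round(2),"q",np.round(s["q"],2),"F",np.round(s["ft_force"],1))
    print("shift",(R.T@(np.array(pos)-s["tcp_pos"])/.4).round(4),"turn",(Ro.from_matrix(R.T@T).as_rotvec()/(np.pi/2)).round(4))
E
python3 -c "
from h import *
delta((.43,.2,.26),-10.3)"
```

```text
t 0.77 tcp [0.3605 0.3123 0.2461] yaw 15.19 q [ 0.55 -0.15  1.88 -0.    1.41  0.28] F [ 0.2 -0.4  0.6]
shift [-0.3165  0.094  -0.0348] turn [-1.000e-04  1.000e-04  2.833e-01]
```

send_rows --steps '[1,-0.32,0.09,-0.03,0,0,0.28,1,-0.32,0.09,-0.03,0,0,0.28,1,-0.32,0.09,-0.03,0,0,0.28,1,-0.32,0.09,-0.03,0,0,0.28,1,-0.32,0.09,-0.03,0,0,0.28,1,-0.32,0.09,-0.03,0,0,0.28,1,-0.32,0.09,-0.03,0,0,0.28]'

```text
time_s: 1.35
tcp_pos: [0.4285, 0.2011, 0.2578]
orientation: [[0.166, 0.986, -0.001], [0.986, -0.166, 0.0], [0.0, -0.001, -1.0]]
ft_force: [-1.0, -0.7, -1.2]
gripper_width: 0.998
finger_force: 0.0
```

Run:
```python
from h import *
import pickle
P=camera_params("wrist"); im=capture("wrist"); pickle.dump(P,open("w1.pkl","wb"))
cv2.imwrite("pics/w1.png",cv2.cvtColor(im,cv2.COLOR_RGB2BGR))
print(ray(P,[[320,200]]), onz(P,[[0,0],[639,0],[639,399],[0,399]],0.03).round(3).tolist())
delta((.46,-.16,.25),-10.8)
```

```text
(array([0.44098614, 0.2750237 , 0.40158627]), array([[-0.05648236, -0.29028473, -0.95529659]])) [[0.105, 0.452, 0.03], [0.808, 0.333, 0.03], [0.898, -0.28, 0.03], [-0.187, -0.102, 0.03]]
t 1.4 tcp [0.4284 0.2015 0.2579] yaw -9.5 q [ 0.27 -0.17  1.87  0.    1.44  0.44] F [0.1 0.1 0.1]
shift [-0.8782  0.2272  0.0194] turn [-0.0006 -0.      0.0144]
```

View pics/w1.png

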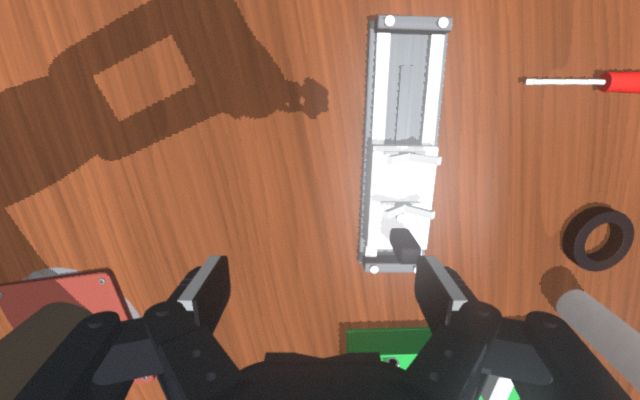

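The wrist view shows the slide with stop screws near (389,20)/(443,22) and (374,268)/(418,268). The saddles are at rows ~158 and ~210, the plunger cap at ~(400,220) and the handle at ~(402,243). Next I'll go over the fitting.

send_rows --steps '[1,-0.88,0.23,0.02,0,0,0.014,1,-0.88,0.23,0.02,0,0,0.014,1,-0.88,0.23,0.02,0,0,0.014,1,-0.88,0.23,0.02,0,0,0.014,1,-0.88,0.23,0.02,0,0,0.014,1,-0.88,0.23,0.02,0,0,0.014,1,-0.88,0.23,0.02,0,0,0.014,1,-0.88,0.23,0.02,0,0,0.014]'

```text
time_s: 2.07
tcp_pos: [0.4581, -0.1319, 0.2509]
orientation: [[0.186, 0.983, 0.0], [0.983, -0.186, 0.0], [0.0, 0.0, -1.0]]
ft_force: [0.6, 0.3, 0.2]
gripper_width: 1.0
finger_force: 0.0
```

```bash
python3 -c "
from h import *
delta((.465,-.165,.22),-10.5)"
```

```text
t 2.07 tcp [ 0.4581 -0.1319  0.2509] yaw -10.71 q [-0.45 -0.16  1.88  0.    1.42 -0.26] F [0.6 0.3 0.2]
shift [-0.0782  0.0323  0.0773] turn [ 0.0003 -0.0002 -0.0023]
```

send_rows --steps '[0.5,-0.08,0.03,0.08,0,0,0,0.5,-0.08,0.03,0.08,0,0,0,0.5,-0.08,0.03,0.08,0,0,0,0.5,-0.08,0.03,0.08,0,0,0]'

```text
time_s: 2.4
tcp_pos: [0.4637, -0.1637, 0.2185]
orientation: [[0.188, 0.982, -0.001], [0.982, -0.188, 0.001], [0.001, -0.002, -1.0]]
ft_force: [-0.0, 0.3, -0.4]
gripper_width: 0.751
finger_force: 0.0
```

Run:
```python
from h import *
import pickle
P=camera_params("wrist"); im=capture("wrist"); pickle.dump(P,open("w2.pkl","wb"))
bgr=cv2.cvtColor(im,cv2.COLOR_RGB2BGR); cv2.imwrite("pics/w2.png",bgr)
hsv=cv2.cvtColor(bgr,cv2.COLOR_BGR2HSV)
s=cv2.inRange(hsv,(0,0,110),(179,90,255))
n,l,st,ce=cv2.connectedComponentsWithStats(s)
for i in range(1,n):
    if st[i,4]>150:
        p=np.argwhere(l==i)[:,::-1].astype(np.float32)
        w=onz(P,p,.03)[:,:2].astype(np.float32); rc=cv2.minAreaRect(w)
        print("steel",ce[i].round(1),st[i],"world",np.round(rc[0],4),np.round(rc[1],4),rc[2])
```

```text
steel [604.6  31.9] [ 564    0   76   63 3869] world [ 0.7659 -0.0701] [0.0551 0.0841] 89.08428955078125
steel [455.8  91. ] [444  79  26  25 367] world [ 0.6113 -0.1041] [0.0231 0.0257] 80.1166000366211
steel [  3.7 114.3] [  0  90   9  49 224] world [ 0.1381 -0.0315] [0.0509 0.0092] 73.78875732421875
steel [491.3 156.8] [ 464  107   51   92 2941] world [ 0.645  -0.1736] [0.0955 0.0448] 71.33304595947266
steel [330.8 167.8] [ 316  119   31   99 2299] world [ 0.4734 -0.1601] [0.1054 0.0313] 78.89362335205078
steel [414.6 173.6] [ 392  137   48   75 2475] world [ 0.5597 -0.182 ] [0.0772 0.0383] 70.31288146972656
steel [372.2 235.2] [361 220  21  30 412] world [ 0.5069 -0.2425] [0.0233 0.0341] 24.492998123168945
steel [231.1 271.9] [215 248  32  51 421] world [ 0.3345 -0.2575] [0.0742 0.0194] 57.135643005371094
steel [413.2 272.1] [397 248  33  51 514] world [ 0.5481 -0.2985] [0.0193 0.0741] 11.483919143676758
```

View pics/w2.png

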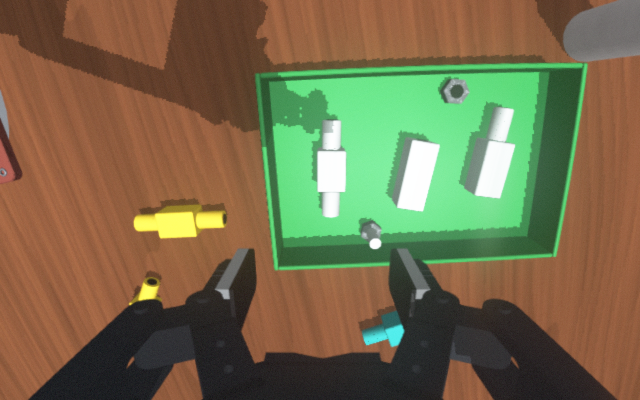

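The wrist view shows the fitting upright at (331,168), rows 119–217, its square middle at rows ~150–191. Yellow and turquoise decoys are outside the crate. I'll refine the centre from the square middle, and the slide positions from the w1 picture.

Run:
```python
from h import *
import pickle
P=pickle.load(open("w2.pkl","rb")); bgr=cv2.imread("pics/w2.png")
hsv=cv2.cvtColor(bgr,cv2.COLOR_BGR2HSV)
s=cv2.inRange(hsv,(0,0,110),(179,90,255)); m=np.zeros_like(s); m[115:222,305:352]=s[115:222,305:352]
o=cv2.morphologyEx(m,cv2.MORPH_OPEN,np.ones((15,23)))
p=np.argwhere(o)[:,::-1].astype(np.float32)
print("mid",p.min(0),p.max(0))
rc=cv2.minAreaRect(onz(P,p,.035)[:,:2].astype(np.float32)); print("mid world z.035",rc)
for z in(.02,.03):
  p=np.argwhere(m)[:,::-1].astype(np.float32); print(z,cv2.minAreaRect(onz(P,p,z)[:,:2].astype(np.float32)))
T=pickle.load(open("top.pkl","rb"))
# slide in w1
P=pickle.load(open("w1.pkl","rb")); bgr=cv2.imread("pics/w1.png")
print("screws",onz(P,[[389,20],[443,22],[374,268],[418,268]],.036).round(4).tolist())
print("handle top w1 ~",onz(P,[[402,243]],.08).round(4))
cv2.imwrite("pics/w1c.png",cv2.resize(bgr[5:280,345:465],None,fx=2.15,fy=2.15,interpolation=cv2.INTER_CUBIC))
a=cv2.resize(bgr[125:280,345:465],None,fx=3.8,fy=3.8,interpolation=cv2.INTER_CUBIC)
cv2.imwrite("pics/w1c.png",a)
```

```text
mid [317. 147.] [345. 191.]
mid world z.035 ((0.4738996922969818, -0.15836331248283386), (0.04654844477772713, 0.029668767005205154), 79.23841094970703)
0.02 ((0.4732479453086853, -0.16215789318084717), (0.1085619404911995, 0.032289378345012665), 78.8936767578125)
0.03 ((0.4733841121196747, -0.16005808115005493), (0.1053912341594696, 0.031346309930086136), 78.89362335205078)
screws [[0.5226, 0.345, 0.036], [0.5786, 0.3348, 0.036], [0.4725, 0.0624, 0.036], [0.5286, 0.0527, 0.036]]
handle top w1 ~ [[0.5028 0.1136 0.08  ]]
```

View pics/w1c.png

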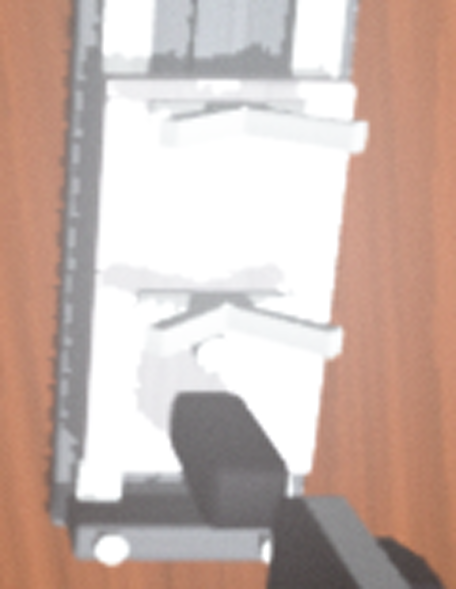

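The crop shows the deck front edge at crop row ~77, the saddle plates at rows ~100–150 and ~290–355, and the handle's top face at crop ~(248,490) with its foot at ~(205,395).

Run:
```python
from h import *
import pickle
P=pickle.load(open("w1.pkl","rb"));T=pickle.load(open("top.pkl","rb"))
a=np.radians(79.9); uy=np.array([np.cos(a),np.sin(a)]); ux=np.array([uy[1],-uy[0]]); c=np.array([.5256,.1987])
def loc(P,uv,z):
    w=onz(P,uv,z)[:,:2]; return np.c_[w,(w-c)@ux,(w-c)@uy].round(4)
f=lambda L:np.array(L)/3.8+[345,125]
print("deck front",loc(P,f([[110,77],[230,77],[350,80]]),.034))
print("handle top corners",loc(P,f([[215,525],[285,525],[270,460],[200,465],[248,493]]),.092))
print("saddle tips front top edge: near(+y)/far",loc(P,f([[163,130],[163,150],[366,122],[366,150]]),.074))
print("rear saddle",loc(P,f([[152,330],[152,352],[341,328],[341,355]]),.074))
print("handle base front",loc(P,f([[172,395],[238,395]]),.034))
print("deck right x", loc(P,f([[305,470],[80,500],[355,85],[103,85]]),.034))
b=cv2.imread("pics/top0.png"); g=b.max(2)[185:215,235:270]; d=np.argwhere(g<75)[:,::-1]+[235,185]; print(len(d),d.mean(0)); print(loc(T,[d.mean(0)],.08))
delta((.4738,-.160,.07),-10.9)
```

```text
deck front [[ 0.4911  0.2178 -0.0373  0.0128]
 [ 0.527   0.212  -0.001   0.0133]
 [ 0.5631  0.2053  0.0358  0.013 ]]
handle top corners [[ 0.4979  0.0958 -0.0092 -0.1062]
 [ 0.5178  0.0923  0.011  -0.1061]
 [ 0.515   0.1135  0.0045 -0.0858]
 [ 0.4954  0.1153 -0.0151 -0.0874]
 [ 0.5081  0.1043 -0.0007 -0.096 ]]
saddle tips front top edge: near(+y)/far [[ 0.4982  0.2074 -0.0285  0.0038]
 [ 0.4976  0.2019 -0.0282 -0.0017]
 [ 0.5535  0.2007  0.0271  0.0068]
 [ 0.553   0.1929  0.028  -0.0009]]
rear saddle [[ 0.4889  0.1506 -0.0277 -0.0538]
 [ 0.4882  0.1439 -0.0272 -0.0605]
 [ 0.5428  0.1422  0.0268 -0.0526]
 [ 0.5423  0.1339  0.0278 -0.0609]]
handle base front [[ 0.4989  0.112  -0.0111 -0.0901]
 [ 0.5202  0.1083  0.0106 -0.0899]]
deck right x [[ 0.5403  0.0775  0.0357 -0.1167]
 [ 0.4645  0.0793 -0.0392 -0.1283]
 [ 0.5646  0.2035  0.0375  0.0116]
 [ 0.4887  0.2158 -0.0393  0.0103]]
7 [255.71428571 201.14285714]
[[ 0.5006  0.093  -0.006  -0.1084]]
t 2.45 tcp [ 0.4642 -0.1635  0.2194] yaw -10.79 q [-0.5  -0.09  1.88  0.    1.36 -0.31] F [-0.5 -0.   0.9]
shift [0.0129 0.022  0.3734] turn [ 0.     -0.0004  0.0012]
```

send_rows --steps '[0.3,0.013,0.022,0.37,0,0,0,0.3,0.013,0.022,0.37,0,0,0,0.3,0.013,0.022,0.37,0,0,0,0.3,0.013,0.022,0.37,0,0,0,0.3,0.013,0.022,0.37,0,0,0,0.3,0.013,0.022,0.37,0,0,0]'

```text
time_s: 2.95
tcp_pos: [0.4734, -0.16, 0.0712]
orientation: [[0.187, 0.982, -0.001], [0.982, -0.187, 0.001], [0.001, -0.001, -1.0]]
ft_force: [-0.8, -0.1, 0.1]
gripper_width: 0.653
finger_force: 0.0
```

```bash
python3 -c "
from h import *
delta((.4738,-.16,.008),-10.9)"
```

```text
t 2.95 tcp [ 0.4734 -0.16    0.0712] yaw -10.77 q [-0.48  0.11  1.98  0.    1.06 -0.3 ] F [-0.8 -0.1  0.1]
shift [1.000e-04 1.200e-03 1.579e-01] turn [-0.0009 -0.0004  0.0014]
```

send_rows --steps '[0.3,0,0.001,0.06,0,0,0,0.3,0,0.001,0.11,0,0,0,0.3,0,0.001,0.14,0,0,0,0.3,0,0.001,0.157,0,0,0,0.3,0,0.001,0.157,0,0,0]'

```text
time_s: 3.37
tcp_pos: [0.4742, -0.1617, 0.0086]
orientation: [[0.189, 0.982, 0.0], [0.982, -0.189, -0.0], [-0.0, 0.0, -1.0]]
ft_force: [-0.4, -0.0, 1.4]
gripper_width: 0.652
finger_force: 0.0
```

send_rows --steps '[-1,0,0,0,0,0,0,-1,0,0,0,0,0,0,-1,0,0,0,0,0,0,-1,0,0,0,0,0,0,-1,0,0,0,0,0,0,-1,0,0,0,0,0,0,-1,0,0,0,0,0,0,-1,0,0,0,0,0,0]' --force 60

```text
time_s: 4.03
tcp_pos: [0.4749, -0.1625, 0.0099]
orientation: [[0.19, 0.982, 0.002], [0.982, -0.19, -0.001], [-0.001, 0.002, -1.0]]
ft_force: [-1.5, 0.7, 6.5]
gripper_width: 0.339
finger_force: 61.2
```

send_rows --steps '[-1,0,0,-0.05,0,0,0,-1,0,0,-0.12,0,0,0,-1,0,0,-0.2,0,0,0,-1,0,0,-0.3,0,0,0,-1,0,0,-0.4,0,0,0,-1,0,0,-0.44,0,0,0,-1,0,0,-0.44,0,0,0]'

```text
time_s: 4.62
tcp_pos: [0.4768, -0.1634, 0.19]
orientation: [[0.19, 0.982, 0.009], [0.982, -0.19, -0.005], [-0.003, 0.01, -1.0]]
ft_force: [1.1, -0.9, -4.3]
gripper_width: 0.34
finger_force: 60.8
```

Run:
```python
from h import *
a=np.radians(79.9); uy=np.array([np.cos(a),np.sin(a)]); c=np.array([.5256,.1987]); k=c-.028*uy
print(k, r.observe()["gripper_width"], r.observe()["finger_force"])
delta((*k,.19),-10.1)
im=capture("wrist");P=camera_params("wrist")
bgr=cv2.cvtColor(im,cv2.COLOR_RGB2BGR); cv2.imwrite("pics/w3.png",bgr)
import pickle; pickle.dump((P,r.observe()),open("w3.pkl","wb"))
```

```text
[0.52068973 0.17113391] 0.34031985905073936 60.78659534454346
t 4.62 tcp [ 0.4768 -0.1634  0.19  ] yaw -10.93 q [-0.49 -0.05  1.89  0.    1.29 -0.3 ] F [ 1.1 -0.9 -4.3]
shift [ 0.8419 -0.0507 -0.0031] turn [ 0.0063  0.0019 -0.0092]
```

View pics/w3.png

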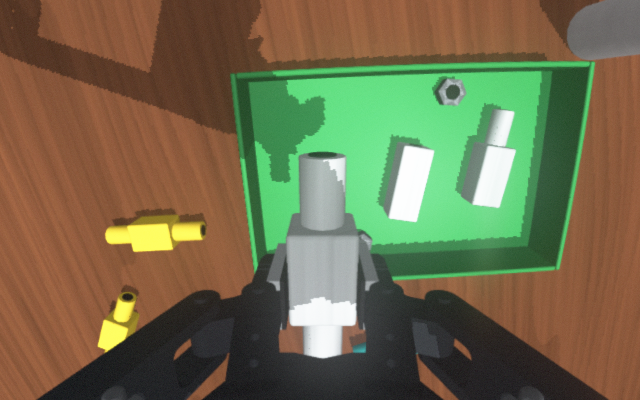

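The fitting is held squarely between the pads. Its front spigot end is at (322,151–158), almost edge-on, which fixes its position along the axis.

Run:
```python
from h import *
import pickle
P,s=pickle.load(open("w3.pkl","rb")); R=s["orientation"]; t=s["tcp_pos"]
b=cv2.imread("pics/w3.png"); print(b[144:166,322].max(1).tolist())
for v,z in((150.5,.19),(158,.21)):
    w=onz(P,[[322,v]],z)[0]; print(v,R.T@(w-t))
for v,z in((214,.215),(323,.215)):
    w=onz(P,[[322,v]],z)[0]; print(v,R.T@(w-t))
```

```text
[225, 226, 225, 227, 226, 226, 222, 180, 94, 75, 74, 76, 81, 94, 130, 157, 192, 198, 192, 191, 191, 188]
150.5 [ 5.42301672e-02 -9.14704471e-05 -3.60352685e-03]
158 [ 5.43450801e-02 -8.19442593e-05 -2.36039383e-02]
214 [ 3.36782274e-02 -6.72954140e-05 -2.85720783e-02]
323 [-1.63325400e-02 -3.82092202e-05 -2.84948430e-02]
```

send_rows --steps '[-1,0.1,-0.01,-0.003,0.006,0.002,-0.009,-1,0.2,-0.02,-0.003,0.006,0.002,-0.009,-1,0.3,-0.03,-0.003,0.006,0.002,-0.009,-1,0.4,-0.04,-0.003,0.006,0.002,-0.009,-1,0.5,-0.05,-0.003,0.006,0.002,-0.009,-1,0.57,-0.05,-0.003,0.006,0.002,-0.009,-1,0.6,-0.05,-0.003,0.006,0.002,-0.009,-1,0.6,-0.05,-0.003,0.006,0.002,-0.009]'

```text
time_s: 5.33
tcp_pos: [0.498, 0.0801, 0.1824]
orientation: [[0.172, 0.985, -0.013], [0.985, -0.172, 0.006], [0.003, -0.014, -1.0]]
ft_force: [-0.1, 0.4, -4.5]
gripper_width: 0.34
finger_force: 60.6
```

Run:
```python
from h import *
import pickle
delta((.5207,.1711,.19),-10.1)
P=camera_params("wrist");s=r.observe();im=capture("wrist")
bgr=cv2.cvtColor(im,cv2.COLOR_RGB2BGR); cv2.imwrite("pics/w4.png",bgr); pickle.dump((P,s),open("w4.pkl","wb"))
```

```text
t 5.33 tcp [0.498  0.0801 0.1824] yaw -9.92 q [-0.   -0.02  1.88  0.01  1.3   0.17] F [-0.1  0.4 -4.5]
shift [ 0.2338  0.0166 -0.0186] turn [-0.009 -0.002  0.002]
```

View pics/w4.png

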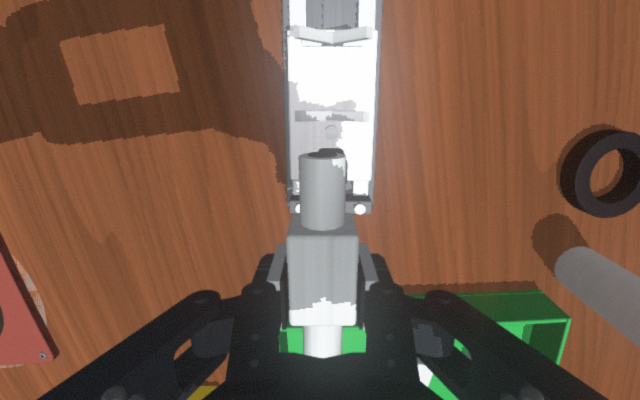

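The fitting hangs at (322,230), with the slide ahead of it. The front saddle is at rows ~30–45, the rear saddle at ~110–122, the plunger cap at (331,131) and the near screws at (298,209)/(360,209). I'll use this to refine the cradle position.

Run:
```python
from h import *
import pickle
P,s=pickle.load(open("w4.pkl","rb")); b=cv2.imread("pics/w4.png")
a=np.radians(79.9); uy=np.array([np.cos(a),np.sin(a)]); ux=np.array([uy[1],-uy[0]]); c=np.array([.5256,.1987])
def loc(uv,z):
    w=onz(P,uv,z)[:,:2]; return ((w-c)@np.c_[ux,uy]).round(4).tolist()
for u in (298,302,362,366): print(u,"front",b[24:52,u].max(1).tolist(),"rear",b[104:130,u].max(1).tolist())
print("cam",ray(P,[[0,0]])[0])
print("screws",loc([[298,209],[360,209]],.036))
print("front saddle rows 30..46",loc([[295,v] for v in(28,32,36,40,44)],.074))
print("rear rows 106..",loc([[300,v] for v in(106,110,114,118,122)],.074))
print("cap",loc([[331,131]],.04))
cv2.imwrite("pics/w4c.png",cv2.resize(b[15:215,275:395],None,fx=3,fy=3,interpolation=cv2.INTER_CUBIC))
```

```text
298 front [253, 246, 226, 220, 220, 218, 219, 218, 214, 215, 214, 212, 209, 183, 163, 238, 254, 254, 254, 254, 254, 254, 254, 254, 254, 254, 254, 254] rear [209, 211, 210, 210, 209, 205, 190, 170, 167, 167, 166, 163, 163, 161, 158, 160, 160, 177, 198, 205, 204, 206, 205, 208, 202, 204]
302 front [252, 248, 240, 239, 240, 241, 240, 239, 237, 236, 237, 237, 234, 213, 159, 163, 228, 248, 248, 249, 250, 247, 248, 254, 254, 254, 254, 254] rear [210, 209, 211, 207, 207, 205, 192, 177, 175, 173, 174, 173, 170, 170, 169, 167, 167, 178, 197, 203, 205, 204, 205, 203, 200, 203]
362 front [253, 253, 244, 223, 220, 222, 222, 219, 219, 219, 217, 218, 212, 202, 172, 161, 232, 253, 254, 254, 254, 251, 249, 253, 254, 254, 254, 254] rear [254, 254, 254, 254, 254, 254, 252, 235, 220, 222, 223, 223, 223, 221, 220, 220, 218, 222, 252, 254, 254, 254, 254, 254, 254, 254]
366 front [253, 250, 235, 227, 227, 227, 225, 227, 227, 227, 226, 226, 223, 204, 157, 194, 247, 254, 254, 254, 254, 254, 254, 254, 254, 254, 254, 254] rear [254, 254, 254, 254, 254, 254, 254, 251, 242, 241, 242, 240, 240, 240, 239, 238, 236, 241, 253, 254, 254, 254, 254, 254, 254, 254]
cam [0.51275531 0.15317643 0.32639003]
screws [[-0.0315, -0.1452], [0.0278, -0.1447]]
front saddle rows 30..46 [[-0.028, 0.0051], [-0.0281, 0.0024], [-0.0281, -0.0003], [-0.0281, -0.003], [-0.0282, -0.0058]]
rear rows 106.. [[-0.0251, -0.0497], [-0.0251, -0.0526], [-0.0252, -0.0556], [-0.0252, -0.0586], [-0.0253, -0.0616]]
cap [[-0.0009, -0.0712]]
```

View pics/w4c.png

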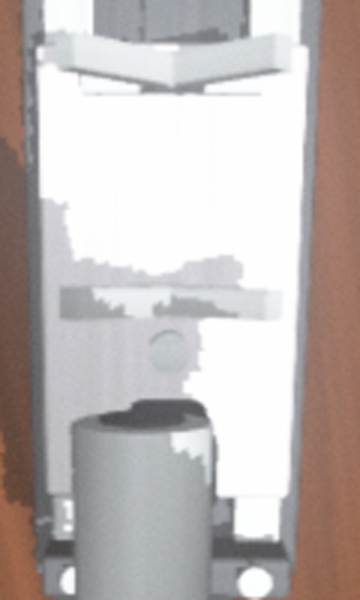

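Run:
```python
from h import *
a=np.radians(79.9); uy=np.array([np.cos(a),np.sin(a)]); ux=np.array([uy[1],-uy[0]]); c=np.array([.5256,.1987])
k=c-.0012*ux-.0296*uy; print(k.round(4)); delta((*k,.14),-10.1)
```

```text
[0.5192 0.1698]
t 5.38 tcp [0.4981 0.0785 0.1827] yaw -9.97 q [-0.   -0.02  1.88  0.    1.3   0.17] F [-0.3 -0.9 -3.7]
shift [0.2338 0.0141 0.1069] turn [-0.0088 -0.0013  0.0015]
```

send_rows --steps '[-1,0.07,0.004,0,-0.009,-0.001,0.001,-1,0.14,0.01,0,-0.009,-0.001,0.001,-1,0.2,0.014,0.03,-0.009,-0.001,0.001,-1,0.234,0.014,0.07,-0.009,-0.001,0.001,-1,0.234,0.014,0.107,-0.009,-0.001,0.001,-1,0.234,0.014,0.107,-0.009,-0.001,0.001,-1,0.234,0.014,0.107,-0.009,-0.001,0.001,-1,0.234,0.014,0.107,-0.009,-0.001,0.001]'

```text
time_s: 6.05
tcp_pos: [0.5214, 0.1676, 0.1427]
orientation: [[0.179, 0.984, 0.004], [0.984, -0.179, 0.0], [0.001, 0.004, -1.0]]
ft_force: [0.4, 0.0, -3.4]
gripper_width: 0.34
finger_force: 60.4
```

```bash
python3 -c "
from h import *
delta((.5192,.1698,.075),-10.1)"
```

```text
t 6.05 tcp [0.5214 0.1676 0.1427] yaw -10.3 q [ 0.17  0.11  1.82 -0.    1.2   0.35] F [ 0.4  0.  -3.4]
shift [ 0.0043 -0.007   0.1693] turn [ 0.0027 -0.0006 -0.0023]
```

send_rows --steps '[-1,0.005,-0.007,0.05,0.002,0,-0.002,-1,0.005,-0.007,0.1,0.002,0,-0.002,-1,0.005,-0.007,0.15,0.002,0,-0.002,-1,0.005,-0.007,0.165,0.002,0,-0.002,-1,0.005,-0.007,0.165,0.002,0,-0.002,-1,0.005,-0.007,0.165,0.002,0,-0.002]'

```text
time_s: 6.55
tcp_pos: [0.5199, 0.1711, 0.0778]
orientation: [[0.175, 0.985, 0.003], [0.985, -0.175, 0.001], [0.002, 0.003, -1.0]]
ft_force: [-0.2, 0.2, -4.5]
gripper_width: 0.339
finger_force: 60.4
```

```bash
python3 -c "
from h import *
delta((.5192,.1698,.055),-10.1)
im=capture('wrist');P=camera_params('wrist');b=cv2.cvtColor(im,cv2.COLOR_RGB2BGR);cv2.imwrite('pics/w5.png',b)
cv2.imwrite('pics/w5c.png',cv2.resize(b[60:380,200:450],None,fx=1.8,fy=1.8,interpolation=cv2.INTER_CUBIC))"
```

```text
t 6.55 tcp [0.5199 0.1711 0.0778] yaw -10.08 q [0.17 0.2  1.86 0.   1.08 0.35] F [-0.2  0.2 -4.5]
shift [-0.0035 -0.0014  0.0571] turn [ 0.0016 -0.0012  0.0002]
```

View pics/w5c.png

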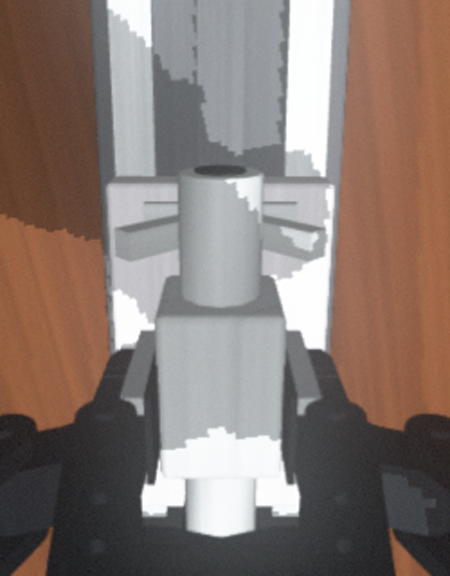

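The fitting sits centred between the saddle tips (116/325 against a spigot centre of 221) with its front spigot over the front saddle. I'll lower it slowly.

send_rows --steps '[-1,-0.003,-0.001,0.012,0.001,-0.001,0,-1,-0.003,-0.001,0.024,0.001,-0.001,0,-1,-0.003,-0.001,0.034,0.001,-0.001,0,-1,-0.003,-0.001,0.042,0.001,-0.001,0,-1,-0.003,-0.001,0.047,0.001,-0.001,0,-1,-0.003,-0.001,0.047,0.001,-0.001,0]'

```text
time_s: 7.1
tcp_pos: [0.5181, 0.1704, 0.0572]
orientation: [[0.174, 0.985, -0.001], [0.985, -0.174, -0.0], [-0.0, -0.001, -1.0]]
ft_force: [-0.5, -0.1, -3.8]
gripper_width: 0.335
finger_force: 60.6
```

send_rows --steps '[-1,0,0,0.004,0,0,0,-1,0,0,0.007,0,0,0,-1,0,0,0.009,0,0,0,-1,0,0,0.009,0,0,0]'

```text
time_s: 7.43
tcp_pos: [0.5191, 0.1705, 0.0547]
orientation: [[0.174, 0.985, 0.001], [0.985, -0.174, 0.0], [0.0, 0.001, -1.0]]
ft_force: [0.7, 0.1, -3.9]
gripper_width: 0.339
finger_force: 60.9
```

send_rows --steps '[-1,0,0,0.003,0,0,0,-1,0,0,0.006,0,0,0,-1,0,0,0.006,0,0,0]'

```text
time_s: 7.68
tcp_pos: [0.5198, 0.1705, 0.0538]
orientation: [[0.174, 0.985, 0.002], [0.985, -0.174, 0.0], [0.001, 0.002, -1.0]]
ft_force: [-1.3, -0.5, 8.5]
gripper_width: 0.338
finger_force: 62.4
```

Contact came at the expected seated height, with Fz going from −4 to +8 N. I'll release and rise.

send_rows --steps '[-0.1,0,0,0,0,0,0,0.0,0,0,0,0,0,0,0.3,0,0,0,0,0,0,0.3,0,0,0,0,0,0,0.3,0,0,0,0,0,0,0.3,0,0,0,0,0,0]'

```text
time_s: 8.18
tcp_pos: [0.5185, 0.1704, 0.0518]
orientation: [[0.174, 0.985, -0.0], [0.985, -0.174, -0.0], [-0.0, -0.0, -1.0]]
ft_force: [0.2, -0.3, -0.3]
gripper_width: 0.652
finger_force: 0.0
```

send_rows --steps '[0.3,0,0,-0.03,0,0,0,0.3,0,0,-0.1,0,0,0,0.3,0,0,-0.2,0,0,0,0.3,-0.05,0,-0.25,0,0,0,0.3,-0.12,0,-0.25,0,0,0,0.3,-0.175,0,-0.25,0,0,0,0.3,-0.175,0,-0.25,0,0,0]'

```text
time_s: 8.77
tcp_pos: [0.5064, 0.0987, 0.1536]
orientation: [[0.176, 0.984, 0.002], [0.984, -0.176, -0.001], [-0.001, 0.002, -1.0]]
ft_force: [-0.2, 1.0, 0.4]
gripper_width: 0.65
finger_force: 0.0
```

Run:
```python
from h import *
import pickle
a=np.radians(79.9); uy=np.array([np.cos(a),np.sin(a)]); ux=np.array([uy[1],-uy[0]]); c=np.array([.5256,.1987])
k=c-.0012*ux-.0985*uy; print(k.round(4)); delta((*k,.12),-10.1)
P=camera_params("wrist");im=capture('wrist');b=cv2.cvtColor(im,cv2.COLOR_RGB2BGR);cv2.imwrite('pics/w6.png',b); pickle.dump(P,open("w6.pkl","wb"))
cv2.imwrite('pics/w6c.png',cv2.resize(b[0:330,200:450],None,fx=1.8,fy=1.8,interpolation=cv2.INTER_CUBIC))
```

```text
[0.5071 0.1019]
t 8.77 tcp [0.5064 0.0987 0.1536] yaw -10.15 q [ 0.04  0.03  1.89 -0.    1.22  0.22] F [-0.2  1.   0.4]
shift [0.0084 0.0001 0.0839] turn [ 0.0012  0.0007 -0.0005]
```

View pics/w6c.png

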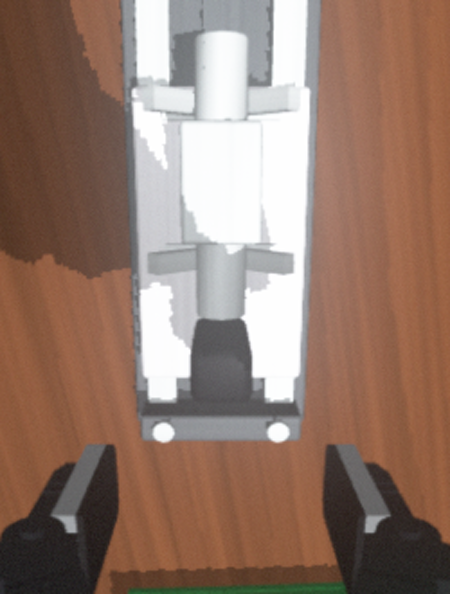

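The fitting lies level and square in both saddles: spigots in the Vs, the square middle between the plates at crop rows 120–245. The handle is at crop (222,360). I'll go to the handle.

send_rows --steps '[0.3,0.008,0,0.05,0,0,0,0.3,0.008,0,0.1,0,0,0,0.3,0.008,0,0.15,0,0,0,0.3,0.008,0,0.2,0,0,0,0.3,0.008,0,0.235,0,0,0,0.3,0.008,0,0.24,0,0,0,0.3,0.008,0,0.24,0,0,0]'

```text
time_s: 9.4
tcp_pos: [0.5061, 0.1053, 0.0552]
orientation: [[0.174, 0.985, -0.002], [0.985, -0.174, 0.0], [-0.0, -0.002, -1.0]]
ft_force: [0.2, -0.2, 0.9]
gripper_width: 0.647
finger_force: 0.0
```

send_rows --steps '[-1,0,0,0,0,0,0,-1,0,0,0,0,0,0,-1,0,0,0,0,0,0,-1,0,0,0,0,0,0,-1,0,0,0,0,0,0,-1,0,0,0,0,0,0,-1,0,0,0,0,0,0,-1,0,0,0,0,0,0]' --force 80

```text
time_s: 10.07
tcp_pos: [0.508, 0.1049, 0.0576]
orientation: [[0.174, 0.985, 0.002], [0.985, -0.174, 0.001], [0.001, 0.002, -1.0]]
ft_force: [-1.1, 1.1, 6.1]
gripper_width: 0.269
finger_force: 79.2
```

Run:
```python
from h import *
a=np.radians(79.9); uy=np.array([np.cos(a),np.sin(a)])
s=r.observe(); delta(s["tcp_pos"]+np.r_[.06*uy,0],-10.1); print(s["gripper_width"],s["finger_force"],s["wrist_torque"])
```

```text
t 10.07 tcp [0.508  0.1049 0.0576] yaw -10.04 q [0.05 0.17 1.94 0.   1.03 0.23] F [-1.1  1.1  6.1]
shift [1.5e-01 2.0e-04 1.0e-04] turn [ 0.0014 -0.0006  0.0006]
0.2691021106004242 79.15659070014954 [ 0.09668551  0.42080436 -0.07563167]
```

Handle gripped at an opening of 0.269, about 23 mm. Travel is now about 18 mm, so the notch lies 57–97 mm ahead. I'll cover 48 mm briskly, then creep.

send_rows --steps '[-1,0.01,0,0,0,0,0,-1,0.03,0,0,0,0,0,-1,0.05,0,0,0,0,0,-1,0.07,0,0,0,0,0,-1,0.09,0,0,0,0,0,-1,0.105,0,0,0,0,0,-1,0.115,0,0,0,0,0,-1,0.12,0,0,0,0,0]'

```text
time_s: 10.73
tcp_pos: [0.5164, 0.1513, 0.0576]
orientation: [[0.174, 0.985, 0.002], [0.985, -0.174, -0.001], [-0.001, 0.002, -1.0]]
ft_force: [-1.4, -7.1, 8.3]
gripper_width: 0.263
finger_force: 79.4
```

```bash
cat > f.py <<'E'
from h import *
a=np.radians(79.9); uy=np.array([np.cos(a),np.sin(a)]); ux=np.array([uy[1],-uy[0]])
s=r.observe(); p=s["tcp_pos"][:2]-[.508,.1049]
print("t",round(s["time_s"],2),"along",(p@uy*1000).round(2),"side",(p@ux*1000).round(2),"Fy",(s["ft_force"][:2]@uy).round(2),"Fx",(s["ft_force"][:2]@ux).round(2),"Fz",s["ft_force"][2].round(1),"z",s["tcp_pos"][2].round(4),"w",round(s["gripper_width"],3))
E
python3 f.py
```

```text
t 10.73 along 47.11 side 0.1 Fy -7.23 Fx -0.12 Fz 8.3 z 0.0576 w 0.263
```

send_rows --steps '[-1,0.003,0,0,0,0,0,-1,0.005,0,0,0,0,0,-1,0.005,0,0,0,0,0]'

```text
time_s: 10.98
tcp_pos: [0.5167, 0.1532, 0.0576]
orientation: [[0.174, 0.985, 0.002], [0.985, -0.174, -0.001], [-0.001, 0.002, -1.0]]
ft_force: [-2.4, -3.3, 6.4]
gripper_width: 0.269
finger_force: 79.3
```

```bash
python3 f.py
```

```text
t 10.98 along 49.11 side 0.11 Fy -3.71 Fx -1.81 Fz 6.4 z 0.0576 w 0.269
```

send_rows --steps '[-1,0.003,0,0,0,0,0,-1,0.006,0,0,0,0,0,-1,0.006,0,0,0,0,0]'

```text
time_s: 11.23
tcp_pos: [0.5171, 0.1556, 0.0576]
orientation: [[0.175, 0.985, 0.002], [0.985, -0.175, -0.001], [-0.0, 0.002, -1.0]]
ft_force: [-1.5, -2.2, 5.6]
gripper_width: 0.269
finger_force: 79.2
```

send_rows --steps '[-1,0.003,0,0,0,0,0,-1,0.006,0,0,0,0,0]'

```text
time_s: 11.4
tcp_pos: [0.5174, 0.1574, 0.0576]
orientation: [[0.174, 0.985, 0.002], [0.985, -0.174, -0.002], [-0.001, 0.002, -1.0]]
ft_force: [-3.0, -6.5, 7.8]
gripper_width: 0.269
finger_force: 79.4
```

send_rows --steps '[-1,0.003,0,0,0,0,0,-1,0.006,0,0,0,0,0]'

```text
time_s: 11.57
tcp_pos: [0.5179, 0.1598, 0.0576]
orientation: [[0.175, 0.985, 0.002], [0.985, -0.175, -0.002], [-0.001, 0.002, -1.0]]
ft_force: [-2.3, -5.9, 7.1]
gripper_width: 0.274
finger_force: 79.5
```

send_rows --steps '[-1,0.003,0,0,0,0,0,-1,0.006,0,0,0,0,0]'

```text
time_s: 11.73
tcp_pos: [0.5184, 0.1625, 0.0576]
orientation: [[0.175, 0.985, 0.002], [0.985, -0.175, -0.001], [-0.001, 0.002, -1.0]]
ft_force: [-1.7, -4.7, 8.2]
gripper_width: 0.269
finger_force: 79.4
```

send_rows --steps '[-1,0.003,0,0,0,0,0,-1,0.006,0,0,0,0,0]'

```text
time_s: 11.9
tcp_pos: [0.5189, 0.1654, 0.0576]
orientation: [[0.175, 0.985, 0.002], [0.985, -0.175, -0.0], [0.0, 0.002, -1.0]]
ft_force: [-0.9, -0.5, 6.0]
gripper_width: 0.27
finger_force: 79.1
```

The push is dropping, so the ball may be pulling in. I'll take smaller steps.

send_rows --steps '[-1,0.002,0,0,0,0,0,-1,0.003,0,0,0,0,0]'

```text
time_s: 12.07
tcp_pos: [0.5192, 0.1671, 0.0576]
orientation: [[0.174, 0.985, 0.003], [0.985, -0.174, 0.001], [0.001, 0.002, -1.0]]
ft_force: [-0.4, 0.5, 5.6]
gripper_width: 0.27
finger_force: 79.1
```

send_rows --steps '[-1,0.002,0,0,0,0,0,-1,0.003,0,0,0,0,0]'

```text
time_s: 12.23
tcp_pos: [0.5193, 0.1675, 0.0576]
orientation: [[0.174, 0.985, 0.002], [0.985, -0.174, -0.001], [-0.001, 0.002, -1.0]]
ft_force: [-1.5, -5.4, 6.2]
gripper_width: 0.267
finger_force: 79.4
```

send_rows --steps '[-1,0.002,0,0,0,0,0,-1,0.002,0,0,0,0,0]'

```text
time_s: 12.4
tcp_pos: [0.5193, 0.1676, 0.0576]
orientation: [[0.174, 0.985, 0.002], [0.985, -0.174, -0.002], [-0.002, 0.002, -1.0]]
ft_force: [-2.5, -6.8, 7.6]
gripper_width: 0.271
finger_force: 79.5
```

```bash
python3 f.py
```

```text
t 12.4 along 63.72 side 0.1 Fy -7.15 Fx -1.24 Fz 7.6 z 0.0576 w 0.271
```

send_rows --steps '[-1,0.002,0,0,0,0,0,-1,0.002,0,0,0,0,0]'

```text
time_s: 12.57
tcp_pos: [0.5193, 0.1677, 0.0576]
orientation: [[0.174, 0.985, 0.001], [0.985, -0.174, -0.003], [-0.003, 0.002, -1.0]]
ft_force: [-4.2, -10.0, 8.4]
gripper_width: 0.269
finger_force: 79.6
```

```bash
python3 f.py
```

```text
t 12.57 along 63.78 side 0.1 Fy -10.58 Fx -2.37 Fz 8.4 z 0.0576 w 0.269
```

It holds against 10.6 N without moving, which confirms the notch. I'll ease the push off and check that it stays.

send_rows --steps '[-1,-0.003,0,0,0,0,0,-1,-0.005,0,0,0,0,0,-1,-0.005,0,0,0,0,0,-1,-0.005,0,0,0,0,0,-1,-0.005,0,0,0,0,0,-1,-0.005,0,0,0,0,0]'

```text
time_s: 13.07
tcp_pos: [0.5193, 0.1674, 0.0576]
orientation: [[0.175, 0.985, 0.002], [0.985, -0.175, -0.0], [0.0, 0.002, -1.0]]
ft_force: [-1.1, -2.0, 5.4]
gripper_width: 0.269
finger_force: 79.2
```

```bash
python3 f.py
python3 - <<'E'
from h import *
# fitting visible? steel silhouette, plus plunger region check via wrist
P=camera_params("wrist"); b=cv2.cvtColor(capture("wrist"),cv2.COLOR_RGB2BGR); cv2.imwrite("pics/w7.png",b)
a=np.radians(79.9); uy=np.array([np.cos(a),np.sin(a)]); ux=np.array([uy[1],-uy[0]]); h=np.array(r.observe()["tcp_pos"][:2])
for y in (.07,.07+.03,.07+.048): print(y,b[tuple(proj(P,[[*(h+y*uy),.074]])[0].astype(int).clip(0,[639,399])[::-1])],proj(P,[[*(h+y*uy),.074]])[0].round())
E
```

```text
t 13.07 along 63.53 side 0.12 Fy -2.2 Fx -0.68 Fz 5.4 z 0.0576 w 0.269
0.07 [241 239 236] [323. 115.]
0.1 [243 242 238] [323.  30.]
0.11800000000000001 [240 239 234] [323. -24.]
```

The carriage is seated with the push at about 2 N, the handle is still gripped, and the fitting is in place. Handing in.

```bash
python3 -c "
from rig import r
print(r.sign_off())"
```

```text
the job is handed in; nothing more can be done
None
```

The double-spigot fitting is in the carriage's V-saddles and the carriage sits in the notch at about 81 mm of travel, handle still gripped; handed in at 13 s, though I viewed 11 pictures (limit 10) and did not re-check the spray can, tape or screwdriver.

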